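# Set the rosette's brass pin with the bench spring setter

## Robot

A 6-joint arm with a two-finger parallel gripper is mounted at the origin on the work surface. World frame = base frame: x ahead of the robot, y to its left, z up, the work surface at z = 0. Lengths are in mm, angles in rad, forces in N, time in s.
With the tool pointing down it reaches from about 350 to 975 mm from the base axis. Payload 17.4 kg.
Tool frame: the origin (TCP) lies between the finger pads; the fingertips stand 14 mm ahead of it and the grasp point (between the pads) lies 5 mm behind it (r.tip_reach is the z of the fingertips in the tool frame, in mm); z points along the fingers, y is the direction in which the jaws open and shut (so a half turn about z gives the same grasp; the last joint's range is limited). The gripper opens to 85 mm and grips with 20 to 120 N. Pads are 22 mm wide; open, the fingers measure 114 mm over their backs; the gripper's body (76 mm by 85 mm) begins 54 mm behind the grasp point. The pads swing forward as they close: fully open they stand 13 mm farther back than shut.
Start: joints at [-1.214, 0.116, 1.442, -0, 1.584, -0.038], TCP at [259.612, -623.084, 245.303] pointing down, gripper open.
Joint ranges: [-2.83, 2.83], [-0.83, 2.19], [0.07, 2.5], [-1.14, 4.28], [0.01, 3], [-2.97, 2.97]. Speed limits (rad/s): [1.89, 1.89, 2.22, 3.14, 3.14, 3.14].

## Interface

Orientations are given as a unit quaternion [w, x, y, z].
In Python, from plant import r gives the robot as it stands.
- The arm moves only by the tool drive_tool, never from a script. Its argument "rows" is a list of rows, each an object of numbers: "dx", "dy", "dz": the shift along the tool's x, y, z in cm; "roll": the turn about the tool's z in rad; "jaw": the opening in per cent of the stroke, from 0 (shut) to 100 (fully open). A call has 1 to 12 rows; each row shifts and turns the commanded pose from where the row before left it, along the tool's axes as they then stand; what a row does not reach is not made up. A row lasts 1/10 s, in which the tool goes at most 50 mm and 8.59 degrees, less where a joint would pass 70% of its speed; a pose out of reach is approached as far as the arm can. A call with a gripper value outside its range is refused whole. The fingers move at their own pace and stop on an object; "squeeze" is the grip in N (left out, the last holds). Time passes only in rows, so rows that do not move let the fingers close. It gives the time, the measured TCP pose, the force and the opening at its end, in the units of the state.
- r.observe(): the state, without advancing time (a new reading comes with each control period).
- r.get_image(name): name is "side" or "top"; returns a dict with "image" (400x640x3 uint8, red, green, blue), "camera_matrix" (3x3 intrinsics, pixels), "extrinsics" (4x4, takes a point from world to camera coordinates). Camera axes: x right, y down, z forward; pixel columns grow to the right and rows downward; lengths in mm; the calibration is good to about 2 mm. A picture is of the moment at which its call begins. There is no depth.
- r.finish_job(): hands the job in, once; it reports no verdict.
Trained networks look in the newest picture that a camera, given by its name, has taken for a name from the list of things; names that differ only in an ending like _2 or _b are one class to them, and where a whole thing is asked for, a point or a joint stands for the part that bears it (a point fixed in the world has none). Each returns a list of dicts, best first, with "conf" (0 to 1); they miss things now and then, are a little off and sometimes report something else, mostly with a low value. They report only what shows in the picture. A call takes as long as a camera call.
- r.search_frame(camera, query): "xy" ([column, row] in pixels, amid what is visible of it).
- r.silhouettes(camera, query): "region" (400x640 bool, what is visible of it) and "xy" ([column, row] in pixels, amid what is visible of it).
- r.mark_of(camera, query): "xy" ([column, row] in pixels: a listed point, or the origin of a listed thing).
The state is a dict: "t": time; "qpos": joint angles; "qd": joint speeds; "effort": joint torques, N m; "ee_pos": TCP position; "tool_rot": TCP orientation; "wrist_force": force on the tool from outside, world axes, zero at the start; "wrist_torque": the same for the moment, N m; "width": opening from 0.0 (shut) to 1.0 (fully open).
Only numpy, scipy, OpenCV 4.12 (cv2) and the standard library are available. Lean on these libraries where they do the work, as an engineer would, in place of code of your own. Each camera call takes 0.05 s, during which the arm holds its last target.

## Task

The brass pin in the carved rosette on the red spring setter still stands proud. Draw the striker knob straight up until the sear catches it, feeling for the rubber buffer just above and never hauling hard against it, and let go; then push the shuttle gently but fully home under the raised striker, and press the yellow trip paddle so that the striker fires and drives the pin flush. Let the paddle spring back, leave the shuttle home, and leave the other things on the bench where they are.

Things in the scene. Friction and masses are not known exactly. Their poses are not given: they have to be found in the camera images.
- setter: fixed red bench spring setter: base plate 290 x 110 x 12 mm; two rear posts carry a red head block, 100 to 190 mm above the table, x -31 to +57, y -45 to +45 mm. Origin: on the table under the striker's vertical axis. x = the way the shuttle is pushed home (away from the robot), y = towards the trip paddle, z up. Base plate x -205 to +85 mm
- knob_mid (a point): centre of the striker's dark wood knob with a brass band: upright cylinder 30 mm across, 40 mm tall, on a 12 mm rod down through the head. At rest its underside is 10 mm above the head, its centre 220 mm above the table. It moves only straight up and down. Caught by the sear it stays up when let go
- striker (a joint): lift of the striker, m, 0 = down. Spring and weight pull it down: 12 N at 0, +0.1 N per mm, 2 to 4 N more as it rides past the sear (the 20 mm before the catch), never above 20 N. The sear catches at a lift of 20 to 46 mm, unseen, different each time. 1 mm above the catch it meets a rubber buffer (1 N at touch, then +4 N per mm): the pull climbs steeply there; over 14 N on the buffer itself spoils it
- nose_tip (a point): underside of the striker's steel nose, 14 mm across, below the head, on the striker's axis; 40 mm above the table with the striker down, too low for the rosette (top at 44 mm, pin 48 mm) to pass under
- shuttle (a joint): travel of the aluminium shuttle that carries the carved rosette on guide rails, m: 0 = fully out towards the robot, 0.0545 = home, touching its rubber stop pad, pin under the striker. 3 N of friction; stays where it is left; pushed on, the pad yields at 6 N per mm; over 40 N is too hard. With the striker down, the rosette runs against the nose at about 0.02
- tab_top (a point): middle of the top edge of the shuttle's upright blue tab: 12 mm thick along the travel, 40 mm wide, top 70 mm above the table, standing on a bar whose top is 24 mm above the table. Push it from the robot's side along the setter's x axis, or pinch it. Home, it stands at x -120 mm in the setter's frame
- trip (a joint): trip paddle angle, rad: 0 = up at rest, grows as it is pressed down, stop at 0.35; springs back. The caught striker is let go at about 0.13 to 0.16. Pressing takes 1 to 5 N. While the striker is drawn past the sear the paddle dips about 0.12 and springs back when the sear has caught
- trip_pad (a point): middle of the upper face of the yellow trip pad, 34 x 34 x 6 mm, out sideways from the head on a steel arm: at rest 156 mm above the table, at x 0, y +113 mm in the setter's frame. Hinged 68 mm nearer to the head: it goes down about 68 mm per rad (23 mm to its stop)
- pin (a joint): how far the brass pin has been driven into the rosette, in m: 0 = standing 4 mm proud, 0.004 = flush. It sits tight: only the striker's blow moves it.
- pin_top (a point): middle of the top of the brass pin, 10 mm across, in the middle of the pale carved rosette (60 mm across, 20 mm high, its top 44 mm above the table) on the shuttle.
- gouge_a_mid (a point): bystander: carving gouge with a pale handle, lying, 235 mm long and 24 mm thick; near its middle
- gouge_b_mid (a point): bystander: carving gouge with a dark handle, lying, 235 mm long and 24 mm thick; near its middle
- rosette_dark_mid (a point): bystander: loose dark rosette, 64 mm across, 22 mm high; its centre
- rosette_pale_mid (a point): bystander: loose pale rosette, 72 mm across, 20 mm high; its centre
- mallet_mid (a point): bystander: wooden mallet lying down, 310 mm long, head 110 x 60 x 70 mm; the centre of its head
- glue_mid (a point): bystander: white glue bottle with an orange cap, 60 mm across, 150 mm high; its centre
- pencil_mid (a point): bystander: green pencil, 170 mm long, 9 mm thick; its middle

How it is judged:
By the outcome, as a careful person would: the job done as asked, in the order asked, and still so for the second after the job is handed in, with the robot touching nothing.
It also fails if it takes over 72 s, if anything falls off the work surface, if the arm or the gripper's body presses on something with over 40 N, if the wrist force passes 120 N, or if a joint passes its speed limit or range.

## Working session

There is one attempt and no reset: what is moved stays moved. The work goes in short steps, Python scripts to look and compute and a tool call to move; the robot and the scene stay as the last step left them, time stands still between calls to the robot, and variables do not carry over. Pictures are saved under pics/ and viewed, and the job is handed in when it is done.

Besides the shell and the picture viewer there is one more tool, called after "Request:" by a JSON object that holds its "method" and its "body". drive_tool: Moves the arm, as the interface text tells. Its arguments: {"type":"object","properties":{"rows":{"type":"array","items":{"type":"object","properties":{"dx":{"type":"number"},"dy":{"type":"number"},"dz":{"type":"number"},"roll":{"type":"number"},"jaw":{"type":"number"}}}},"squeeze":{"type":"number"}},"required":["rows"]}

```bash
mkdir -p pics; ls
python3 - <<'E'
from plant import r
import cv2
for c in("side","top"):
    d=r.get_image(c); cv2.imwrite(f"pics/{c}0.png",d["image"][:,:,::-1])
    print(c,d["camera_matrix"],d["extrinsics"])
    for n in["knob_mid","tab_top","trip_pad","pin_top","setter"]:
        print(n,[(x["xy"],round(x["conf"],2)) for x in r.mark_of(c,n)][:3])
print(r.observe())
E
```

```text
pics
side [[451.43264761   0.         310.46748928]
 [  0.         451.43264761 205.54944581]
 [  0.           0.           1.        ]] [[ 9.63364036e-01 -2.67561261e-01  1.84582250e-02 -4.92092259e+02]
 [-1.22413632e-01 -4.99903178e-01 -8.57386561e-01  2.02790662e+02]
 [ 2.38630755e-01  8.23715840e-01 -5.14341888e-01  1.46080394e+03]
 [ 0.00000000e+00  0.00000000e+00  0.00000000e+00  1.00000000e+00]]
knob_mid [([358.3, 180.8], 0.6)]
tab_top []
trip_pad [([341.0, 184.5], 0.39)]
pin_top []
setter [([352.5, 237.6], 0.78)]
top [[438.76531859   0.         319.79927423]
 [  0.         438.76531859 202.46586928]
 [  0.           0.           1.        ]] [[ 7.80961128e-03 -9.99965529e-01 -2.81972882e-03  1.77868922e+01]
 [-9.99114917e-01 -7.68635196e-03 -4.13557941e-02  5.10811335e+02]
 [ 4.13326951e-02  3.14020580e-03 -9.99140504e-01  1.52834843e+03]
 [ 0.00000000e+00  0.00000000e+00  0.00000000e+00  1.00000000e+00]]
knob_mid [([387.7, 147.6], 0.65), ([323.7, 149.6], 0.58)]
tab_top [([323.7, 206.6], 0.75), ([290.1, 149.9], 0.52)]
trip_pad [([288.5, 152.8], 0.48)]
pin_top []
setter [([324.7, 157.3], 0.78)]
{'t': 0.6, 'qpos': array([-1.21377877e+00,  1.15995158e-01,  1.44163410e+00,  3.45741648e-05,
        1.58402205e+00, -3.77841465e-02]), 'qd': array([ 8.33626818e-04, -4.44708626e-04, -1.69545267e-03,  1.18602484e-04,
        5.64356054e-05, -6.60749781e-04]), 'effort': array([-2.35612351e-03, -7.31404066e+01, -6.32430553e+01, -1.78438372e-04,
        6.00444237e-04, -5.43793234e-06]), 'ee_pos': array([ 259.62804828, -623.05812127,  245.28521739]), 'tool_rot': array([-3.16990850e-05,  9.80579593e-01,  1.96121545e-01,  1.24050204e-05]), 'wrist_force': array([-0.18568027,  0.32467691,  0.75712094]), 'wrist_torque': array([ 0.00072499, -0.04065989, -0.02685869]), 'width': 0.9989217442683651}
```

View pics/side0.png

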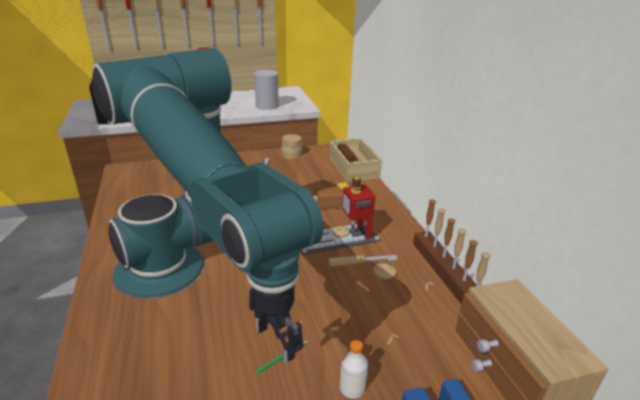

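View pics/top0.png

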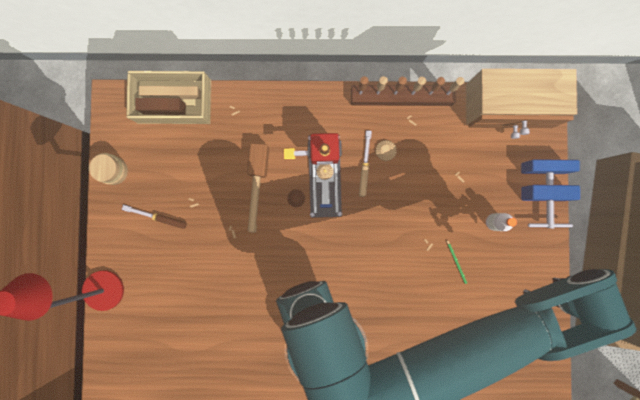

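The side view shows the red setter at about (358,205), with the knob near (357,182). In the top view the knob is near (324,149), the yellow pad near (289,154) and the blue tab near (326,206). I'll zoom in and back-project using the known heights.

```bash
cat > h.py <<'E'
from plant import r
import numpy as np, cv2
def cam(c):
    d=r.get_image(c); return d
def backz(d,xy,z):
    K=d["camera_matrix"];E=d["extrinsics"];R=E[:3,:3];t=E[:3,3]
    v=R.T@np.linalg.solve(K,[xy[0],xy[1],1]);o=-R.T@t
    return o+v*(z-o[2])/v[2]
def proj(d,p):
    q=d["extrinsics"][:3,:3]@np.array(p)+d["extrinsics"][:3,3];q=d["camera_matrix"]@q;return q[:2]/q[2]
def crop(d,name,x0,y0,w,h,s):
    cv2.imwrite(name,cv2.resize(d["image"][y0:y0+h,x0:x0+w,::-1],None,fx=s,fy=s,interpolation=cv2.INTER_CUBIC))
E
python3 - <<'E'
from h import *
d=cam("top"); crop(d,"pics/topz.png",260,120,100,100,6)
for n,z in[("knob_mid",220),("tab_top",70),("trip_pad",156),("setter",0)]:
    for x in r.mark_of("top",n)[:3]: print(n,x["xy"],round(x["conf"],2),backz(d,x["xy"],z).round(1))
for n in["setter","trip","shuttle","striker","pin"]:
    for x in r.silhouettes("top",n)[:2]:
        m=x["region"]; ys,xs=np.nonzero(m); print(n,round(x["conf"],2),x["xy"],m.sum(),xs.min(),xs.max(),ys.min(),ys.max())
d=cam("side"); crop(d,"pics/sidez.png",290,160,110,100,6)
E
```

```text
knob_mid [324.6, 148.8] 0.62 [665.7   7.7 220. ]
tab_top [327.8, 207.4] 0.94 [491.8  -5.5  70. ]
trip_pad [291.1, 153.5] 0.67 [660.3 114.1 156. ]
setter [321.7, 160.3] 0.78 [660.8  16.2   0. ]
setter 0.55 [321.8, 171.7] 2841 284 341 133 217
trip 0.59 [291.8, 151.9] 199 284 307 147 158
shuttle 0.96 [322.4, 177.3] 506 316 334 164 206
shuttle 0.47 [292.1, 152.4] 191 284 307 148 158
striker 0.39 [325.1, 147.3] 78 320 328 144 154
striker 0.38 [323.3, 177.2] 582 315 334 163 207
```

View pics/topz.png

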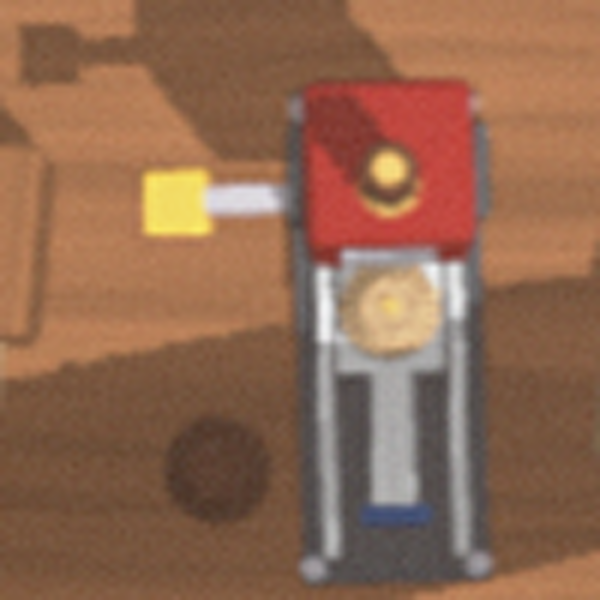

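View pics/sidez.png

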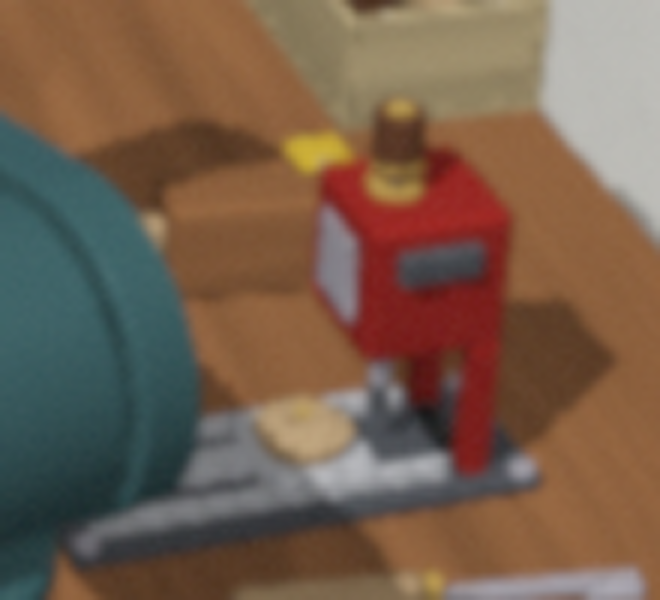

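```bash
cat > fit.py <<'E'
from h import *
from scipy.optimize import least_squares
T=cam("top");S=cam("side")
tz=lambda x,y:np.array([260+x/6,120+y/6]); sz=lambda x,y:np.array([290+x/6,160+y/6])
ob=[(T,tz(177,203),(0,113,156)),(T,tz(389,167),(0,0,240)),(T,tz(396,515),(-174.5,0,70)),(T,tz(392,305),(-54.5,0,48)),
(T,tz(299,583),(-205,55,12)),(T,tz(494,578),(-205,-55,12)),(T,tz(303,82),(57,45,190)),(T,tz(474,80),(57,-45,190)),(T,tz(480,247),(-31,-45,190)),(T,tz(312,255),(-31,45,190)),
(S,sz(401,108),(0,0,240)),(S,sz(303,408),(-54.5,0,48)),(S,sz(318,152),(0,113,156)),(S,sz(370,240),(-31,-45,190)),(S,sz(510,215),(57,-45,190))]
def f(p,full=False):
    c,s=np.cos(p[2]),np.sin(p[2]);o=[]
    for d,u,q in ob: o.append(proj(d,[p[0]+c*q[0]-s*q[1],p[1]+s*q[0]+c*q[1],q[2]])-u)
    return np.array(o) if full else np.ravel(o)
q=least_squares(f,[665,5,0],loss="soft_l1",x_scale=[1,1,.01]);print(q.x);print(f(q.x,True).round(1))
E
python3 fit.py
```

```text
[6.65123558e+02 6.04802699e+00 3.43049055e-02]
[[ 0.1 -0.6]
 [ 0.4  0.1]
 [ 0.1  1.9]
 [-0.2  2.1]
 [ 0.6  0.1]
 [-0.4  0.1]
 [-0.4 -0.9]
 [-0.  -1.3]
 [-0.2 -1.1]
 [-1.1 -1.7]
 [-0.8  1.3]
 [-2.7  1.7]
 [-0.5  0.5]
 [-0.2  0.1]
 [ 1.   0.7]]
```

```bash
sed -i 's/p\[0\]+c\*q\[0\]-s\*q\[1\],p\[1\]+s\*q\[0\]+c\*q\[1\]/p[0]+c*(q[0]+p[3]*(q[2] in (48,70)))-s*q[1],p[1]+s*(q[0]+p[3]*(q[2] in (48,70)))+c*q[1]/; s/\[665,5,0\]/[665,5,0,5]/; s/1,.01\]/1,.01,1]/' fit.py; python3 fit.py
```

```text
[6.63811502e+02 5.89012927e+00 3.29370783e-02 9.15559737e+00]
[[ 0.1 -0.3]
 [ 0.4  0.5]
 [ 0.  -0.5]
 [-0.3 -0.2]
 [ 0.6  0.5]
 [-0.5  0.5]
 [-0.3 -0.5]
 [ 0.1 -0.9]
 [-0.2 -0.7]
 [-1.1 -1.3]
 [-1.2  1.3]
 [-0.6  1.4]
 [-0.8  0.6]
 [-0.6  0.2]
 [ 0.6  0.7]]
```

Fit: setter at (664, 6), yaw 0.033, shuttle about 9 mm in. First I'll rise, roll to match the setter's yaw, and travel towards a point above the knob.

Request:
{"method": "drive_tool", "body": {"rows": [{"dz": -3, "roll": 0.12}, {"dz": -3, "roll": 0.12}, {"dz": -3, "roll": 0.122}, {"dx": 2.3, "dy": -3.3}, {"dx": 2.3, "dy": -3.3}, {"dx": 2.3, "dy": -3.3}, {"dx": 2.3, "dy": -3.3}, {"dx": 2.3, "dy": -3.3}, {"dx": 2.3, "dy": -3.3}, {"dx": 2.3, "dy": -3.3}, {"dx": 2.3, "dy": -3.3}, {"dx": 2.3, "dy": -3.3}]}}

```text
invalid input at $.rows[0]: expected keys dx, dy, dz, roll, jaw
```

Request:
{"method": "drive_tool", "body": {"rows": [{"dx": 2.3, "dy": -3.3}, {"dx": 2.3, "dy": -3.3}, {"dx": 2.3, "dy": -3.3}, {"dx": 2.3, "dy": -3.3}, {"dx": 2.3, "dy": -3.3}, {"dx": 2.3, "dy": -3.3}, {"dx": 2.3, "dy": -3.3}, {"dx": 2.3, "dy": -3.3}, {"dx": 1.0, "dy": -3.3}]}}

```text
invalid input at $.rows[0]: expected keys dx, dy, dz, roll, jaw
```

Request:
{"method": "drive_tool", "body": {"rows": [{"dx": 0, "dy": 0, "dz": -3, "roll": 0.12, "jaw": 100}, {"dx": 0, "dy": 0, "dz": -3, "roll": 0.12, "jaw": 100}, {"dx": 0, "dy": 0, "dz": -3, "roll": 0.122, "jaw": 100}, {"dx": 2.3, "dy": -3.3, "dz": 0, "roll": 0, "jaw": 100}, {"dx": 2.3, "dy": -3.3, "dz": 0, "roll": 0, "jaw": 100}, {"dx": 2.3, "dy": -3.3, "dz": 0, "roll": 0, "jaw": 100}, {"dx": 2.3, "dy": -3.3, "dz": 0, "roll": 0, "jaw": 100}, {"dx": 2.3, "dy": -3.3, "dz": 0, "roll": 0, "jaw": 100}, {"dx": 2.3, "dy": -3.3, "dz": 0, "roll": 0, "jaw": 100}, {"dx": 2.3, "dy": -3.3, "dz": 0, "roll": 0, "jaw": 100}, {"dx": 2.3, "dy": -3.3, "dz": 0, "roll": 0, "jaw": 100}, {"dx": 2.3, "dy": -3.3, "dz": 0, "roll": 0, "jaw": 100}]}}

```text
t: 2.55
ee_pos: [457.4, -317.9, 335.5]
tool_rot: [0.0, 1.0, 0.016, 0.0]
wrist_force: [0.5, -0.6, -0.0]
width: 1.001
```

Request:
{"method": "drive_tool", "body": {"rows": [{"dx": 2.4, "dy": -3.5, "dz": 0, "roll": 0, "jaw": 100}, {"dx": 2.4, "dy": -3.5, "dz": 0, "roll": 0, "jaw": 100}, {"dx": 2.4, "dy": -3.5, "dz": 0, "roll": 0, "jaw": 100}, {"dx": 2.4, "dy": -3.5, "dz": 0, "roll": 0, "jaw": 100}, {"dx": 2.4, "dy": -3.5, "dz": 0, "roll": 0, "jaw": 100}, {"dx": 2.4, "dy": -3.5, "dz": 0, "roll": 0, "jaw": 100}, {"dx": 2.4, "dy": -3.5, "dz": 0, "roll": 0, "jaw": 100}, {"dx": 2.4, "dy": -3.5, "dz": 0, "roll": 0, "jaw": 100}, {"dx": 2.4, "dy": -3.5, "dz": 0, "roll": 0, "jaw": 100}, {"dx": 0, "dy": 0, "dz": 0, "roll": 0, "jaw": 100}]}}

```text
t: 3.55
ee_pos: [663.9, 6.3, 334.2]
tool_rot: [-0.0, 1.0, 0.018, -0.001]
wrist_force: [-0.5, -1.1, 0.6]
width: 1.0
```

Run:
```python
from h import *
d=cam("side"); crop(d,"pics/side1.png",270,100,160,120,5)
for n in["knob_mid","trip_pad"]: print(n,r.mark_of("side",n)[:1])
o=r.observe();print(o["t"],o["ee_pos"],o["wrist_force"],proj(d,[664,6,220]),proj(d,o["ee_pos"]))
```

```text
knob_mid [{'xy': [356.7, 185.8], 'conf': 0.64}]
trip_pad []
3.7 [662.19114145   2.28253113 335.16163093] [-0.01135272 -0.44933858 -0.22090197] [355.29189768 184.60174281] [357.662668  153.5666204]
```

View pics/side1.png

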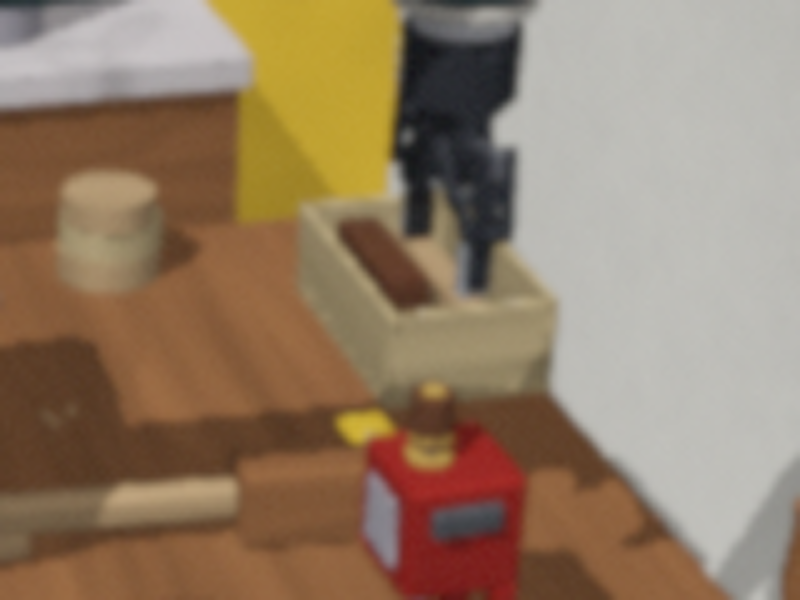

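The knob centre appears at about (356.6,185), within about 1.3 px of the prediction. I'll make a small trim, then descend to the knob.

Request:
{"method": "drive_tool", "body": {"rows": [{"dx": 0.2, "dy": -0.36, "dz": 1.5, "roll": 0, "jaw": 100}, {"dx": 0, "dy": 0, "dz": 1.8, "roll": 0, "jaw": 100}, {"dx": 0, "dy": 0, "dz": 1.8, "roll": 0, "jaw": 100}, {"dx": 0, "dy": 0, "dz": 1.8, "roll": 0, "jaw": 100}, {"dx": 0, "dy": 0, "dz": 1.8, "roll": 0, "jaw": 100}, {"dx": 0, "dy": 0, "dz": 1.8, "roll": 0, "jaw": 100}, {"dx": 0, "dy": 0, "dz": 1.3, "roll": 0, "jaw": 100}, {"dx": 0, "dy": 0, "dz": 0, "roll": 0, "jaw": 100}, {"dx": 0, "dy": 0, "dz": 0, "roll": 0, "jaw": 100}]}}

```text
t: 4.6
ee_pos: [664.3, 6.1, 217.6]
tool_rot: [0.0, 1.0, 0.016, 0.0]
wrist_force: [0.3, 1.4, 0.7]
width: 0.999
```

Run:
```python
from h import *
d=cam("side"); crop(d,"pics/side2.png",310,130,80,80,7)
o=r.observe();print(o["t"],o["ee_pos"],o["wrist_force"],o["tool_rot"])
```

```text
4.65 [664.49865082   6.13396841 218.18777396] [ 0.88986137 -0.31111272 -0.32061775] [1.64260059e-05 9.99865108e-01 1.64152715e-02 5.51484279e-04]
```

View pics/side2.png

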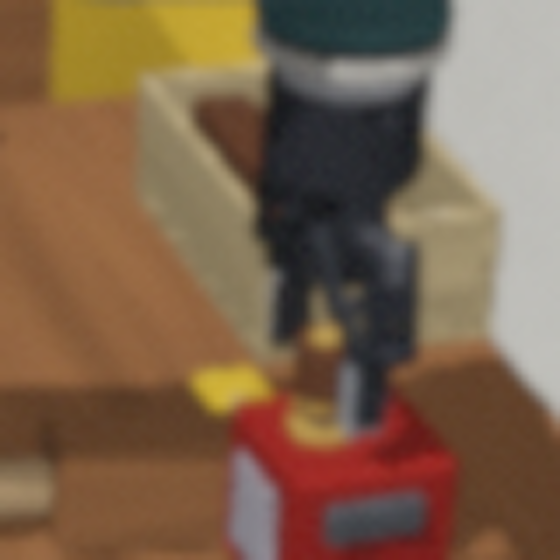

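The knob sits between the fingers, with the mid-tip at about (322,382) in the crop and the knob at (318,375). Closing in stages.

Request:
{"method": "drive_tool", "body": {"rows": [{"dx": 0, "dy": 0, "dz": 0, "roll": 0, "jaw": 45}, {"dx": 0, "dy": 0, "dz": 0, "roll": 0, "jaw": 42}, {"dx": 0, "dy": 0, "dz": 0, "roll": 0, "jaw": 40}, {"dx": 0, "dy": 0, "dz": 0, "roll": 0, "jaw": 40}, {"dx": 0, "dy": 0, "dz": 0, "roll": 0, "jaw": 40}, {"dx": 0, "dy": 0, "dz": 0, "roll": 0, "jaw": 40}], "squeeze": 25}}

```text
t: 5.25
ee_pos: [664.3, 9.2, 218.5]
tool_rot: [-0.003, 1.0, 0.018, 0.001]
wrist_force: [-3.0, 23.5, 7.2]
width: 0.406
```

Request:
{"method": "drive_tool", "body": {"rows": [{"dx": 0, "dy": 0, "dz": 0, "roll": 0, "jaw": 35}, {"dx": 0, "dy": 0, "dz": 0, "roll": 0, "jaw": 30}, {"dx": 0, "dy": 0, "dz": 0, "roll": 0, "jaw": 30}, {"dx": 0, "dy": 0, "dz": 0, "roll": 0, "jaw": 30}]}}

```text
t: 5.65
ee_pos: [664.3, 11.2, 218.9]
tool_rot: [-0.004, 1.0, 0.018, 0.001]
wrist_force: [-4.7, 38.6, 10.1]
width: 0.345
```

A lateral force of +38 N in y means the knob is about 5 mm further towards +y. Shifting to relieve it.

Request:
{"method": "drive_tool", "body": {"rows": [{"dx": 0, "dy": -0.25, "dz": 0, "roll": 0, "jaw": 30}, {"dx": 0, "dy": -0.25, "dz": 0, "roll": 0, "jaw": 30}, {"dx": 0, "dy": 0, "dz": 0, "roll": 0, "jaw": 30}]}}

```text
t: 5.95
ee_pos: [664.3, 11.9, 218.9]
tool_rot: [-0.0, 1.0, 0.017, 0.001]
wrist_force: [-2.6, 4.5, 9.0]
width: 0.344
```

Request:
{"method": "drive_tool", "body": {"rows": [{"dx": 0, "dy": -0.06, "dz": 0, "roll": 0, "jaw": 25}, {"dx": 0, "dy": 0, "dz": -0.1, "roll": 0, "jaw": 25}, {"dx": 0, "dy": 0, "dz": -0.1, "roll": 0, "jaw": 25}, {"dx": 0, "dy": 0, "dz": -0.1, "roll": 0, "jaw": 25}, {"dx": 0, "dy": 0, "dz": -0.1, "roll": 0, "jaw": 25}, {"dx": 0, "dy": 0, "dz": 0, "roll": 0, "jaw": 25}], "squeeze": 45}}

```text
t: 6.55
ee_pos: [664.1, 11.9, 219.7]
tool_rot: [-0.0, 1.0, 0.016, -0.001]
wrist_force: [7.2, 2.3, -11.1]
width: 0.339
```

Request:
{"method": "drive_tool", "body": {"rows": [{"dx": 0, "dy": 0, "dz": -0.1, "roll": 0, "jaw": 25}, {"dx": 0, "dy": 0, "dz": -0.1, "roll": 0, "jaw": 25}, {"dx": 0, "dy": 0, "dz": -0.1, "roll": 0, "jaw": 25}, {"dx": 0, "dy": 0, "dz": -0.1, "roll": 0, "jaw": 25}, {"dx": 0, "dy": 0, "dz": -0.1, "roll": 0, "jaw": 25}, {"dx": 0, "dy": 0, "dz": -0.1, "roll": 0, "jaw": 25}]}}

```text
t: 7.15
ee_pos: [664.1, 11.9, 225.5]
tool_rot: [-0.0, 1.0, 0.016, -0.001]
wrist_force: [8.5, 1.7, -12.9]
width: 0.34
```

Request:
{"method": "drive_tool", "body": {"rows": [{"dx": 0.1, "dy": 0, "dz": -0.1, "roll": 0, "jaw": 25}, {"dx": 0.05, "dy": 0, "dz": -0.1, "roll": 0, "jaw": 25}, {"dx": 0, "dy": 0, "dz": -0.1, "roll": 0, "jaw": 25}, {"dx": 0, "dy": 0, "dz": -0.1, "roll": 0, "jaw": 25}, {"dx": 0, "dy": 0, "dz": -0.1, "roll": 0, "jaw": 25}, {"dx": 0, "dy": 0, "dz": -0.1, "roll": 0, "jaw": 25}, {"dx": 0, "dy": 0, "dz": -0.1, "roll": 0, "jaw": 25}, {"dx": 0, "dy": 0, "dz": -0.1, "roll": 0, "jaw": 25}, {"dx": 0, "dy": 0, "dz": -0.1, "roll": 0, "jaw": 25}, {"dx": 0, "dy": 0, "dz": -0.1, "roll": 0, "jaw": 25}, {"dx": 0, "dy": 0, "dz": 0, "roll": 0, "jaw": 25}]}}

```text
t: 8.25
ee_pos: [664.3, 11.9, 234.7]
tool_rot: [-0.0, 1.0, 0.016, -0.003]
wrist_force: [-6.0, 1.4, -16.9]
width: 0.341
```

Now in the sear zone (about 3.4 N extra). Moving in small steps from here.

Request:
{"method": "drive_tool", "body": {"rows": [{"dx": -0.05, "dy": 0, "dz": -0.1, "roll": 0, "jaw": 25}, {"dx": 0, "dy": 0, "dz": -0.1, "roll": 0, "jaw": 25}, {"dx": 0, "dy": 0, "dz": -0.1, "roll": 0, "jaw": 25}, {"dx": 0, "dy": 0, "dz": 0, "roll": 0, "jaw": 25}]}}

```text
t: 8.65
ee_pos: [664.3, 11.9, 239.7]
tool_rot: [-0.0, 1.0, 0.016, -0.001]
wrist_force: [-6.8, 1.8, -15.2]
width: 0.338
```

Request:
{"method": "drive_tool", "body": {"rows": [{"dx": 0, "dy": 0, "dz": -0.1, "roll": 0, "jaw": 25}, {"dx": 0, "dy": 0, "dz": -0.1, "roll": 0, "jaw": 25}, {"dx": 0, "dy": 0, "dz": 0, "roll": 0, "jaw": 25}]}}

```text
t: 8.95
ee_pos: [664.3, 11.9, 241.7]
tool_rot: [-0.0, 1.0, 0.016, -0.001]
wrist_force: [-6.7, 1.9, -14.7]
width: 0.34
```

Run:
```python
from h import *
d=cam("side"); crop(d,"pics/side3.png",310,130,80,80,7)
o=r.observe();print(o["t"],o["ee_pos"],o["wrist_force"],o["width"])
```

```text
9.0 [664.32210802  11.87898209 241.71963633] [ -6.92027846   2.29533289 -14.67133164] 0.3351670173396681
```

View pics/side3.png

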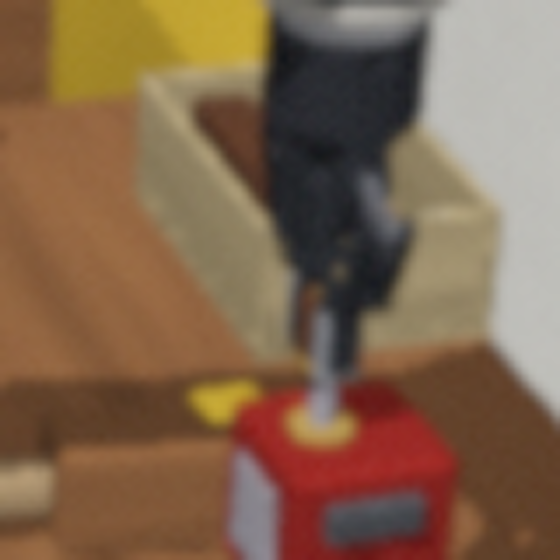

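The knob has been drawn up and the pad has dipped from (232,388) to (225,400) in the crop, so it's riding the sear and not caught yet. I'll continue in 2 mm steps.

```bash
cat > chk.py <<'E'
from h import *
import sys
from scipy import ndimage
d=cam("side"); crop(d,f"pics/{sys.argv[1]}.png",310,130,80,80,7)
im=d["image"].astype(int)[178:200,325:352]
w=(np.minimum(im[...,0],im[...,1])-im[...,2]-70).clip(0); yy,xx=np.mgrid[178:200,325:352]
print("pad",(xx*w).sum()/w.sum(),(yy*w).sum()/w.sum(),w.sum())
o=r.observe();print(o["t"],o["ee_pos"].round(1),o["wrist_force"].round(1),o["width"])
E
python3 chk.py side4
python3 - <<'E'
import cv2,numpy as np
for f in["side2","side3"]:
    b=cv2.resize(cv2.imread(f"pics/{f}.png"),(80,80),interpolation=cv2.INTER_AREA).astype(int)[48:70,15:42]
    w=(np.minimum(b[...,2],b[...,1])-b[...,0]-70).clip(0); yy,xx=np.mgrid[178:200,325:352]; print(f,(xx*w).sum()/w.sum(),(yy*w).sum()/w.sum(),w.sum())
E
```

```text
pad 341.090407938258 186.78610804851158 907
9.05 [664.3  11.9 241.7] [ -8.2   2.1 -15.3] 0.3358226424111114
side2 342.0501694915254 184.68067796610168 1475
side3 341.1264108352145 186.78329571106096 886
```

Request:
{"method": "drive_tool", "body": {"rows": [{"dx": -0.03, "dy": 0, "dz": -0.1, "roll": 0, "jaw": 25}, {"dx": 0, "dy": 0, "dz": -0.1, "roll": 0, "jaw": 25}, {"dx": 0, "dy": 0, "dz": 0, "roll": 0, "jaw": 25}]}}

```text
t: 9.35
ee_pos: [664.3, 11.9, 244.0]
tool_rot: [-0.0, 1.0, 0.016, -0.001]
wrist_force: [-5.3, 2.0, -15.0]
width: 0.337
```

```bash
python3 chk.py side5
```

```text
pad 341.12280701754383 186.78179824561403 912
9.4 [664.3  11.9 244. ] [ -5.8   2.2 -16.1] 0.33950100708160724
```

Request:
{"method": "drive_tool", "body": {"rows": [{"dx": -0.03, "dy": 0, "dz": -0.1, "roll": 0, "jaw": 25}, {"dx": 0, "dy": 0, "dz": -0.1, "roll": 0, "jaw": 25}, {"dx": 0, "dy": 0, "dz": 0, "roll": 0, "jaw": 25}]}}

```text
t: 9.7
ee_pos: [664.3, 11.9, 246.6]
tool_rot: [-0.0, 1.0, 0.016, -0.0]
wrist_force: [-5.0, 3.6, -14.6]
width: 0.343
```

```bash
python3 chk.py side6
```

```text
pad 341.9670033670034 184.67138047138047 1485
9.75 [664.3  11.9 246.5] [ -4.6   2.8 -14.9] 0.3383361662568148
```

Request:
{"method": "drive_tool", "body": {"rows": [{"dx": 0, "dy": 0, "dz": -0.1, "roll": 0, "jaw": 25}, {"dx": 0, "dy": 0, "dz": -0.1, "roll": 0, "jaw": 25}, {"dx": 0, "dy": 0, "dz": 0, "roll": 0, "jaw": 25}]}}

```text
t: 10.05
ee_pos: [664.3, 11.9, 248.1]
tool_rot: [-0.0, 1.0, 0.016, -0.0]
wrist_force: [-3.5, 3.5, -18.3]
width: 0.338
```

```bash
python3 chk.py side7
```

```text
pad 342.0685752330226 184.67177097203728 1502
10.1 [664.3  11.9 248. ] [ -4.4   4.2 -17.9] 0.33595712307450026
```

The pad is back at rest, so the sear has caught, and the force is rising (about 3.5 N on the buffer). Lowering gently onto the sear.

Request:
{"method": "drive_tool", "body": {"rows": [{"dx": 0, "dy": 0, "dz": 0.1, "roll": 0, "jaw": 25}, {"dx": 0, "dy": 0, "dz": 0.1, "roll": 0, "jaw": 25}, {"dx": 0, "dy": 0, "dz": 0.1, "roll": 0, "jaw": 25}, {"dx": 0, "dy": 0, "dz": 0.1, "roll": 0, "jaw": 25}, {"dx": 0, "dy": 0, "dz": 0, "roll": 0, "jaw": 25}]}}

```text
t: 10.6
ee_pos: [664.4, 11.9, 246.3]
tool_rot: [-0.0, 1.0, 0.016, 0.001]
wrist_force: [-9.6, 3.5, -3.6]
width: 0.34
```

```bash
python3 chk.py side8
```

```text
pad 342.0862977602108 184.6851119894598 1518
10.65 [664.4  11.8 246.3] [-9.5  4.5 -2.2] 0.3345994911857307
```

The sear holds the load: fz is near 0 at the same height. Releasing, then lifting off.

Request:
{"method": "drive_tool", "body": {"rows": [{"dx": 0, "dy": 0, "dz": 0.03, "roll": 0, "jaw": 40}, {"dx": 0, "dy": 0, "dz": 0, "roll": 0, "jaw": 70}, {"dx": 0, "dy": 0, "dz": 0, "roll": 0, "jaw": 100}, {"dx": 0, "dy": 0, "dz": 0, "roll": 0, "jaw": 100}, {"dx": 0, "dy": 0, "dz": 0, "roll": 0, "jaw": 100}]}}

```text
t: 11.15
ee_pos: [664.6, 11.6, 244.3]
tool_rot: [0.0, 1.0, 0.016, 0.0]
wrist_force: [0.6, -0.8, -0.4]
width: 1.0
```

Request:
{"method": "drive_tool", "body": {"rows": [{"dx": 0, "dy": 0, "dz": -1, "roll": 0, "jaw": 100}, {"dx": 0, "dy": 0, "dz": -2, "roll": 0, "jaw": 100}, {"dx": 0, "dy": 0, "dz": -3, "roll": 0, "jaw": 100}, {"dx": 0, "dy": 0, "dz": -3, "roll": 0, "jaw": 100}, {"dx": -3, "dy": 0, "dz": 0, "roll": 0, "jaw": 100}, {"dx": -4, "dy": 0, "dz": 0, "roll": 0, "jaw": 100}, {"dx": -4, "dy": 0, "dz": 0, "roll": 0, "jaw": 100}, {"dx": -4, "dy": 0, "dz": 0, "roll": 0, "jaw": 100}, {"dx": -4, "dy": 0, "dz": 0, "roll": 0, "jaw": 100}, {"dx": -2, "dy": 0, "dz": 0, "roll": 0, "jaw": 50}, {"dx": 0, "dy": 0, "dz": 0, "roll": 0, "jaw": 0}]}}

```text
t: 12.25
ee_pos: [452.7, 4.8, 335.9]
tool_rot: [0.0, 1.0, 0.016, 0.002]
wrist_force: [1.2, -0.4, 0.4]
width: 0.688
```

```bash
python3 chk.py side9
python3 - <<'E'
from h import *
d=cam("top"); crop(d,"pics/top9.png",260,120,100,100,6)
for n,z in[("tab_top",70),("pin_top",48),("knob_mid",246)]:
    for x in r.mark_of("top",n)[:2]: print(n,x["xy"],round(x["conf"],2),backz(d,x["xy"],z).round(1))
E
```

```text
pad 343.75043327556324 184.29289428076257 577
12.3 [453.9   4.8 335.5] [-0.3  0.1  0.2] 0.601340146311121
tab_top [323.5, 206.4] 0.62 [495.   9.  70.]
knob_mid [325.3, 148.3] 0.43 [662.9   5.8 246. ]
knob_mid [287.8, 151.0] 0.31 [654.  117.7 246. ]
```

View pics/side9.png

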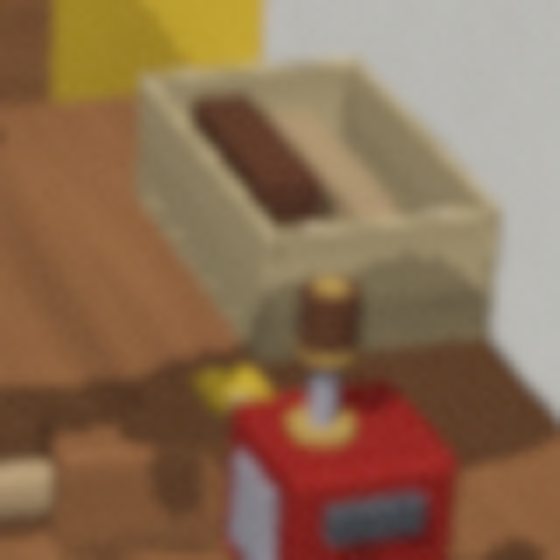

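View pics/top9.png

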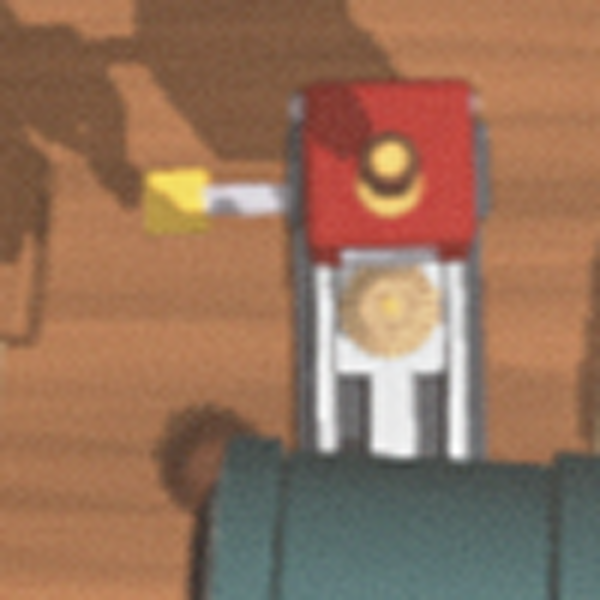

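The knob stands raised at (330,320) in the crop, so the striker is caught and holding. I'm closing the fingers and descending behind the tab.

Request:
{"method": "drive_tool", "body": {"rows": [{"dx": 0, "dy": 0.25, "dz": 2, "roll": 0, "jaw": 0}, {"dx": 0, "dy": 0, "dz": 3.5, "roll": 0, "jaw": 0}, {"dx": 0, "dy": 0, "dz": 3.5, "roll": 0, "jaw": 0}, {"dx": 0, "dy": 0, "dz": 3.5, "roll": 0, "jaw": 0}, {"dx": 0, "dy": 0, "dz": 3.5, "roll": 0, "jaw": 0}, {"dx": 0, "dy": 0, "dz": 3.5, "roll": 0, "jaw": 0}, {"dx": 0, "dy": 0, "dz": 3.0, "roll": 0, "jaw": 0}, {"dx": 0, "dy": 0, "dz": 2.5, "roll": 0, "jaw": 0}, {"dx": 0, "dy": 0, "dz": 1.5, "roll": 0, "jaw": 0}, {"dx": 0, "dy": 0, "dz": 1, "roll": 0, "jaw": 0}, {"dx": 0, "dy": 0, "dz": 0.3, "roll": 0, "jaw": 0}, {"dx": 0, "dy": 0, "dz": 0, "roll": 0, "jaw": 0}]}}

```text
t: 13.7
ee_pos: [455.0, 2.3, 56.4]
tool_rot: [0.0, 1.0, 0.016, 0.0]
wrist_force: [0.3, 0.7, -0.3]
width: 0.003
```

Run:
```python
from h import *
d=cam("side"); crop(d,"pics/side10.png",250,160,130,100,6)
o=r.observe();print(o["t"],o["ee_pos"].round(1),o["wrist_force"].round(1),o["width"])
```

```text
13.75 [455.1   2.3  56.9] [-0.7  0.5  0.5] 0.000467830099866754
```

View pics/side10.png

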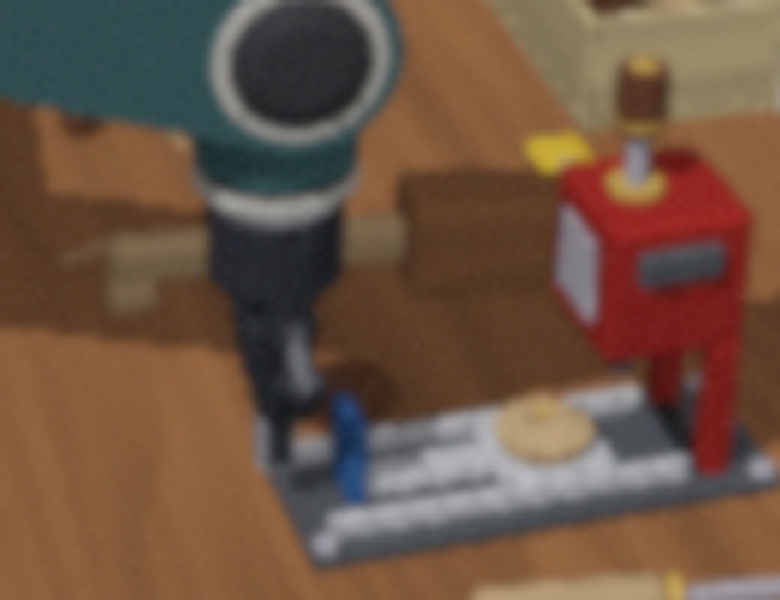

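Fingers are just behind the blue tab, which is at (350,445) in the crop. Pushing along +x.

Request:
{"method": "drive_tool", "body": {"rows": [{"dx": 0.8, "dy": 0, "dz": 0, "roll": 0, "jaw": 0}, {"dx": 0.8, "dy": 0, "dz": 0, "roll": 0, "jaw": 0}, {"dx": 0.5, "dy": 0, "dz": 0, "roll": 0, "jaw": 0}, {"dx": 0.5, "dy": 0, "dz": 0, "roll": 0, "jaw": 0}, {"dx": 0.5, "dy": 0, "dz": 0, "roll": 0, "jaw": 0}, {"dx": 0.3, "dy": 0, "dz": 0, "roll": 0, "jaw": 0}]}}

```text
t: 14.35
ee_pos: [488.8, 3.5, 55.9]
tool_rot: [-0.0, 1.0, 0.016, -0.0]
wrist_force: [-4.0, 0.6, 2.3]
width: 0.004
```

Request:
{"method": "drive_tool", "body": {"rows": [{"dx": 0.4, "dy": 0, "dz": 0, "roll": 0, "jaw": 0}, {"dx": 0.4, "dy": 0, "dz": 0, "roll": 0, "jaw": 0}, {"dx": 0.4, "dy": 0, "dz": 0, "roll": 0, "jaw": 0}, {"dx": 0.3, "dy": 0, "dz": 0, "roll": 0, "jaw": 0}]}}

```text
t: 14.75
ee_pos: [503.8, 4.0, 55.9]
tool_rot: [-0.0, 1.0, 0.016, -0.0]
wrist_force: [-2.6, 0.8, 1.2]
width: 0.0
```

Run:
```python
from h import *
d=cam("side"); crop(d,"pics/side11.png",250,160,130,100,6)
o=r.observe();print(o["t"],o["ee_pos"].round(1),o["wrist_force"].round(1),o["width"])
```

```text
14.8 [504.1   4.   56. ] [ 0.6 -0.  -0.5] -0.002928844001577899
```

View pics/side11.png

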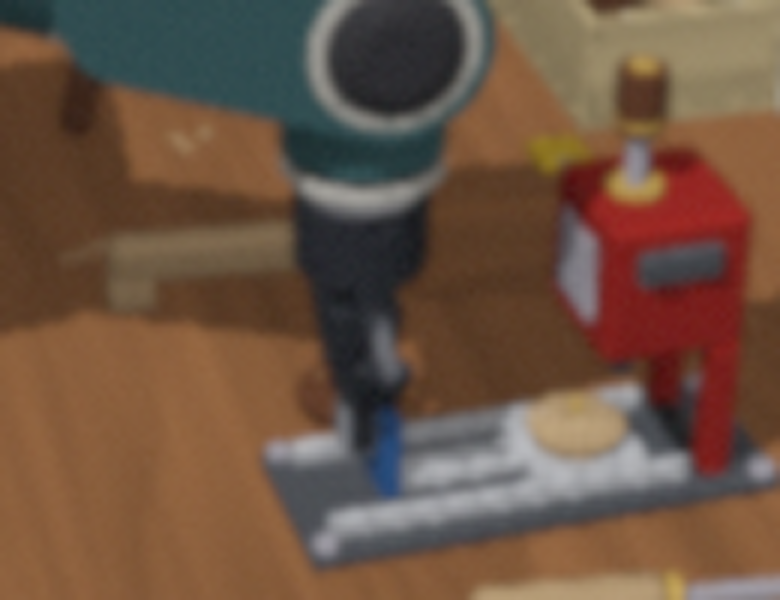

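The shuttle is sliding with the tab in contact, and the force is low. Continuing.

Request:
{"method": "drive_tool", "body": {"rows": [{"dx": 0.4, "dy": 0, "dz": 0, "roll": 0, "jaw": 0}, {"dx": 0.4, "dy": 0, "dz": 0, "roll": 0, "jaw": 0}, {"dx": 0.4, "dy": 0, "dz": 0, "roll": 0, "jaw": 0}, {"dx": 0.3, "dy": 0, "dz": 0, "roll": 0, "jaw": 0}, {"dx": 0.2, "dy": 0, "dz": 0, "roll": 0, "jaw": 0}]}}

```text
t: 15.3
ee_pos: [520.8, 4.6, 56.0]
tool_rot: [-0.0, 1.0, 0.016, -0.0]
wrist_force: [-3.4, 1.1, 0.7]
width: 0.001
```

Request:
{"method": "drive_tool", "body": {"rows": [{"dx": 0.15, "dy": 0, "dz": 0, "roll": 0, "jaw": 0}, {"dx": 0.15, "dy": 0, "dz": 0, "roll": 0, "jaw": 0}, {"dx": 0.1, "dy": 0, "dz": 0, "roll": 0, "jaw": 0}]}}

```text
t: 15.6
ee_pos: [524.6, 4.6, 56.0]
tool_rot: [-0.0, 1.0, 0.016, -0.0]
wrist_force: [-3.4, 0.6, 0.4]
width: 0.001
```

Request:
{"method": "drive_tool", "body": {"rows": [{"dx": 0.1, "dy": 0, "dz": 0, "roll": 0, "jaw": 0}, {"dx": 0.1, "dy": 0, "dz": 0, "roll": 0, "jaw": 0}, {"dx": 0, "dy": 0, "dz": 0, "roll": 0, "jaw": 0}]}}

```text
t: 15.9
ee_pos: [526.7, 4.7, 56.0]
tool_rot: [-0.0, 1.0, 0.016, 0.0]
wrist_force: [-1.1, 0.9, -0.6]
width: -0.001
```

Request:
{"method": "drive_tool", "body": {"rows": [{"dx": 0.1, "dy": 0, "dz": 0, "roll": 0, "jaw": 0}, {"dx": 0.1, "dy": 0, "dz": 0, "roll": 0, "jaw": 0}]}}

```text
t: 16.1
ee_pos: [528.6, 4.8, 56.0]
tool_rot: [-0.0, 1.0, 0.016, -0.0]
wrist_force: [-3.4, 0.1, 0.5]
width: 0.003
```

Request:
{"method": "drive_tool", "body": {"rows": [{"dx": 0.1, "dy": 0, "dz": 0, "roll": 0, "jaw": 0}, {"dx": 0.1, "dy": 0, "dz": 0, "roll": 0, "jaw": 0}]}}

```text
t: 16.3
ee_pos: [530.4, 4.8, 56.0]
tool_rot: [0.0, 1.0, 0.016, -0.0]
wrist_force: [-8.9, -0.3, 3.6]
width: -0.003
```

Request:
{"method": "drive_tool", "body": {"rows": [{"dx": 0.1, "dy": 0, "dz": 0, "roll": 0, "jaw": 0}, {"dx": 0.1, "dy": 0, "dz": 0, "roll": 0, "jaw": 0}]}}

```text
t: 16.5
ee_pos: [531.7, 4.9, 55.9]
tool_rot: [0.0, 1.0, 0.016, -0.001]
wrist_force: [-17.2, 0.6, 8.3]
width: 0.003
```

The force is climbing at the stop pad (17 N), so the shuttle is home. Backing off, rising and looking.

Request:
{"method": "drive_tool", "body": {"rows": [{"dx": -0.1, "dy": 0, "dz": 0, "roll": 0, "jaw": 0}, {"dx": -0.2, "dy": 0, "dz": 0, "roll": 0, "jaw": 0}, {"dx": -0.5, "dy": 0, "dz": 0, "roll": 0, "jaw": 0}, {"dx": -2, "dy": 0, "dz": 0, "roll": 0, "jaw": 0}, {"dx": -2, "dy": 0, "dz": -2, "roll": 0, "jaw": 0}, {"dx": 0, "dy": 0, "dz": -4, "roll": 0, "jaw": 0}, {"dx": 0, "dy": 0, "dz": -4, "roll": 0, "jaw": 0}, {"dx": 0, "dy": 0, "dz": -4, "roll": 0, "jaw": 0}, {"dx": 0, "dy": -2, "dz": -4, "roll": 0, "jaw": 0}, {"dx": 0, "dy": -4, "dz": -2, "roll": 0, "jaw": 0}, {"dx": 0, "dy": -4, "dz": 0, "roll": 0, "jaw": 0}]}}

```text
t: 17.6
ee_pos: [482.0, 104.1, 259.9]
tool_rot: [-0.0, 1.0, 0.016, 0.003]
wrist_force: [0.4, -0.4, -0.1]
width: 0.0
```

Run:
```python
from h import *
d=cam("side"); crop(d,"pics/side12.png",250,140,130,120,5)
d=cam("top"); crop(d,"pics/top12.png",260,120,100,100,6)
o=r.observe();print(o["t"],o["ee_pos"].round(1),o["wrist_force"].round(1),o["width"])
```

```text
17.7 [481.1 106.5 256.9] [ 0.5 -0.5 -0.1] -0.0029001990121343265
```

View pics/side12.png

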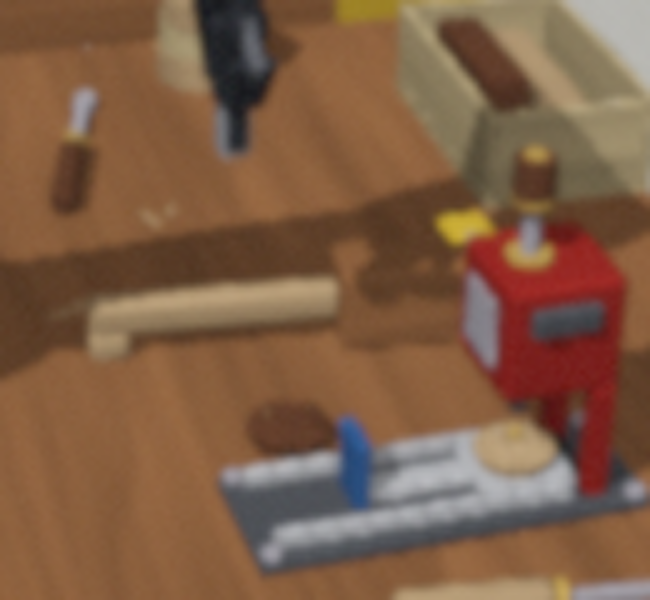

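View pics/top12.png

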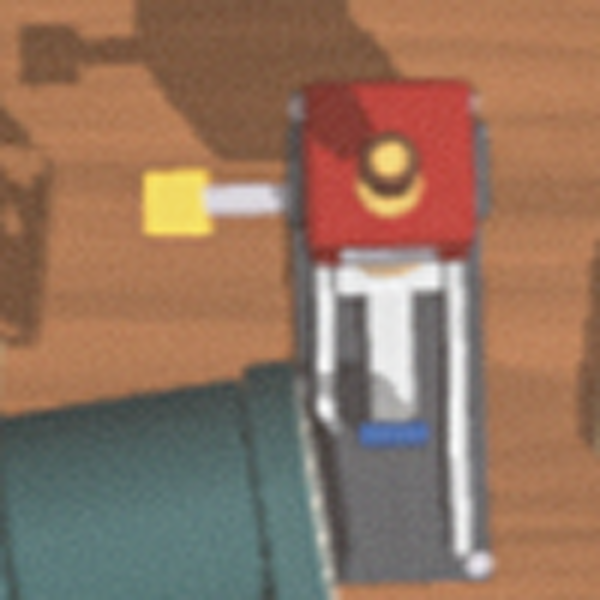

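Home is confirmed: the tab moved from row 515 to 433 in the top crop, about 45 mm, which puts travel near 54 mm. The knob is still up. Moving above the yellow pad.

Request:
{"method": "drive_tool", "body": {"rows": [{"dx": 2, "dy": -0.2, "dz": 0, "roll": 0, "jaw": 0}, {"dx": 3.5, "dy": -0.2, "dz": 0, "roll": 0, "jaw": 0}, {"dx": 3.5, "dy": -0.2, "dz": 0, "roll": 0, "jaw": 0}, {"dx": 3.5, "dy": -0.2, "dz": 0, "roll": 0, "jaw": 0}, {"dx": 3.5, "dy": 0, "dz": 0, "roll": 0, "jaw": 0}, {"dx": 2, "dy": 0, "dz": 1, "roll": 0, "jaw": 0}, {"dx": 0, "dy": 0, "dz": 2, "roll": 0, "jaw": 0}, {"dx": 0, "dy": 0, "dz": 2, "roll": 0, "jaw": 0}, {"dx": 0, "dy": 0, "dz": 1, "roll": 0, "jaw": 0}, {"dx": 0, "dy": 0, "dz": 0, "roll": 0, "jaw": 0}]}}

```text
t: 18.7
ee_pos: [660.5, 116.7, 194.5]
tool_rot: [0.0, 1.0, 0.016, -0.001]
wrist_force: [-0.2, 0.4, 0.1]
width: -0.001
```

Run:
```python
from h import *
d=cam("side"); crop(d,"pics/side13.png",310,130,80,80,7)
o=r.observe();print(o["t"],o["ee_pos"].round(1),o["wrist_force"].round(1),o["width"])
print((proj(d,[660.3,119,156])-[310,130])*7,(proj(d,o["ee_pos"]-[0,0,14])-[310,130])*7)
d=cam("top"); crop(d,"pics/top13.png",260,120,100,100,6);print(backz(d,[260+394/6,120+433/6],70))
```

```text
18.75 [660.8 116.8 196. ] [ 0.  -0.1 -0.1] 0.00045407555111617827
[225.48982236 391.17817331] [230.6024567  348.39253031]
[543.14211297   2.0284386   70.        ]
```

View pics/side13.png

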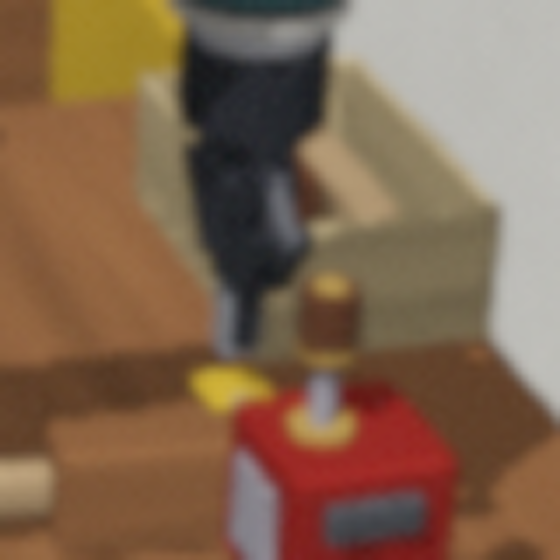

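The fingertips at (235,350) are right above the pad at (232,388). Descending and pressing about 15 mm in.

Request:
{"method": "drive_tool", "body": {"rows": [{"dx": 0, "dy": -0.3, "dz": 1, "roll": 0, "jaw": 0}, {"dx": 0, "dy": 0, "dz": 1, "roll": 0, "jaw": 0}, {"dx": 0, "dy": 0, "dz": 0.5, "roll": 0, "jaw": 0}, {"dx": 0, "dy": 0, "dz": 0.3, "roll": 0, "jaw": 0}, {"dx": 0, "dy": 0, "dz": 0.3, "roll": 0, "jaw": 0}, {"dx": 0, "dy": 0, "dz": 0.3, "roll": 0, "jaw": 0}]}}

```text
t: 19.4
ee_pos: [660.7, 120.5, 162.6]
tool_rot: [-0.0, 1.0, 0.017, 0.0]
wrist_force: [0.0, 0.2, 2.5]
width: -0.001
```

Request:
{"method": "drive_tool", "body": {"rows": [{"dx": 0, "dy": 0, "dz": 0.2, "roll": 0, "jaw": 0}, {"dx": 0, "dy": 0, "dz": 0.2, "roll": 0, "jaw": 0}, {"dx": 0, "dy": 0, "dz": 0.2, "roll": 0, "jaw": 0}, {"dx": 0, "dy": 0, "dz": 0, "roll": 0, "jaw": 0}]}}

```text
t: 19.8
ee_pos: [660.9, 120.0, 155.7]
tool_rot: [0.0, 1.0, 0.016, -0.0]
wrist_force: [-0.3, -0.4, 2.3]
width: -0.0
```

Run:
```python
from h import *
d=cam("side"); crop(d,"pics/side14.png",310,130,80,80,7)
o=r.observe();print(o["t"],o["ee_pos"].round(1),o["wrist_force"].round(1))
```

```text
19.85 [660.9 120.  155.9] [-0.1 -0.3  2.4]
```

View pics/side14.png

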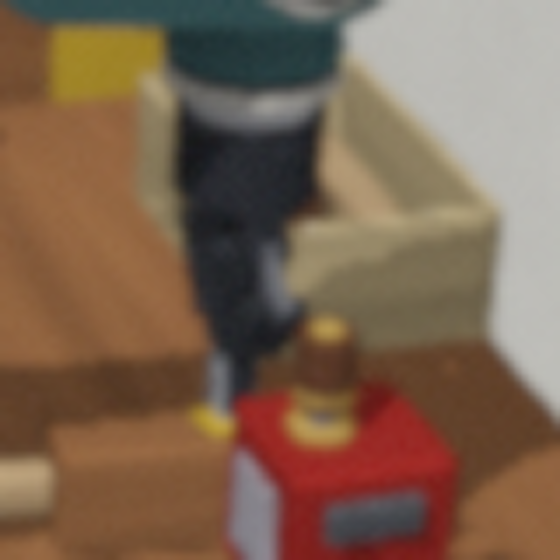

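The knob has dropped (top now at about (327,330)), so the striker fired. Releasing the paddle and backing away.

Request:
{"method": "drive_tool", "body": {"rows": [{"dx": 0, "dy": 0, "dz": -0.5, "roll": 0, "jaw": 0}, {"dx": 0, "dy": 0, "dz": -0.7, "roll": 0, "jaw": 0}, {"dx": 0, "dy": 0, "dz": -1, "roll": 0, "jaw": 0}, {"dx": 0, "dy": 0, "dz": -3, "roll": 0, "jaw": 0}, {"dx": 0, "dy": 0, "dz": -4, "roll": 0, "jaw": 0}, {"dx": 0, "dy": 0, "dz": -4, "roll": 0, "jaw": 0}, {"dx": -3, "dy": -2, "dz": -2, "roll": 0, "jaw": 0}, {"dx": -3, "dy": -3, "dz": 0, "roll": 0, "jaw": 0}, {"dx": -3, "dy": -3, "dz": 0, "roll": 0, "jaw": 0}, {"dx": -3, "dy": -3, "dz": 0, "roll": 0, "jaw": 0}, {"dx": -3, "dy": -3, "dz": 0, "roll": 0, "jaw": 0}, {"dx": 0, "dy": 0, "dz": 0, "roll": 0, "jaw": 0}]}}

```text
t: 21.05
ee_pos: [503.6, 257.7, 309.6]
tool_rot: [-0.001, 1.0, 0.018, 0.001]
wrist_force: [-0.0, 0.2, 0.1]
width: 0.002
```

```bash
python3 chk.py side15
python3 - <<'E'
from h import *
d=cam("side"); crop(d,"pics/side16.png",290,170,100,80,7)
d=cam("top"); crop(d,"pics/top16.png",160,100,300,180,2.6)
E
```

```text
pad 342.06966618287373 184.61973875181422 1378
21.1 [505.  256.4 309.4] [0.7 0.6 0.5] 0.0029392259548225363
```

View pics/side16.png

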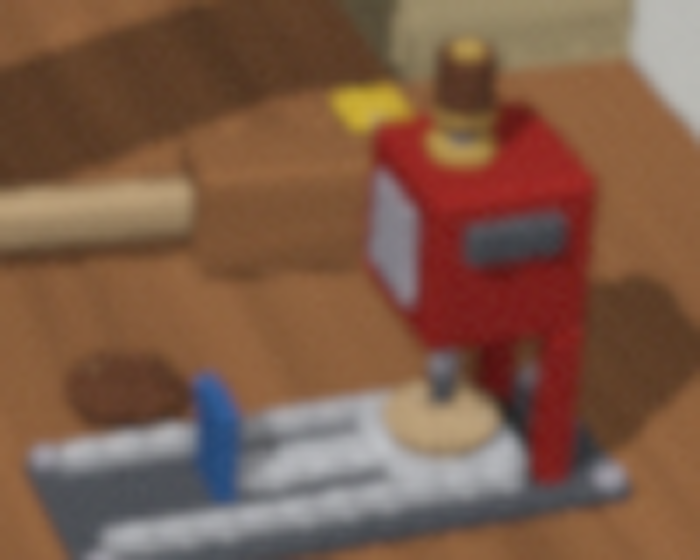

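View pics/top16.png

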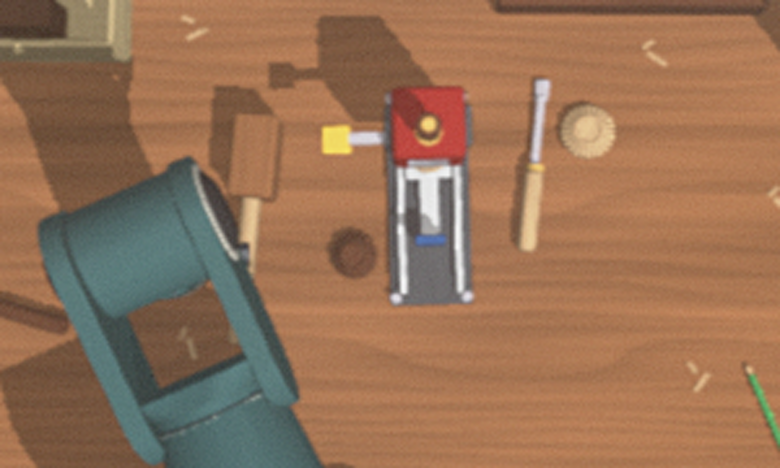

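The nose sits centred on the rosette at (443,395), the pad is back at its rest pixel, and the bystanders haven't moved. As a last check, I'll measure knob height to tell flush (+4 mm) from still proud (+8 mm).

Run:
```python
import cv2,numpy as np
from h import *
d=cam("side")
f=lambda n:cv2.imread(f"pics/{n}.png")
a=f("sidez"); now=cv2.resize(d["image"][160:260,290:400,::-1],None,fx=6,fy=6,interpolation=cv2.INTER_CUBIC)
up=f("side9")
def band(im,x0,y0,x1,y1,src,dy):
    t=im[y0:y1,x0:x1]; s=src[y0-dy:y1+dy,x0-10:x1+10]
    m=cv2.matchTemplate(s,t,cv2.TM_CCOEFF_NORMED);_,v,_,l=cv2.minMaxLoc(m);return v,l[0]-10,l[1]-dy
for box in[(365,90,435,150),(370,92,430,140)]: print(band(a,*box,now,40))
print("px per mm*6",6*(proj(d,[664,8,240])-proj(d,[664,8,244])))
```

```text
(0.992843508720398, 0, -6)
(0.9957281351089478, 0, -6)
px per mm*6 [-0.50379841  6.40961604]
```

The knob sits 3.7 mm above rest, which matches the nose resting on a flush pin (4 mm; still proud would be 8 mm). Handing in.

```bash
python3 -c "
from plant import r
print(r.finish_job())"
```

```text
the job is handed in; nothing more can be done
None
```

The pin is driven flush and the job is handed in; the last reading before that was about 21 s, against the 72 s limit.

- **Striker:** I drew the knob up about 27 mm until the dipped paddle sprang back, which showed the sear had caught. I put about 3.5 N on the buffer. After lowering slightly, the sear carried the load, and the knob stayed up when I let go.
- **Shuttle:** I pushed the tab home with a peak of about 17 N against the stop pad. The camera put its travel at about 54 mm.
- **Paddle:** I pressed it about 14 mm with about 2.5 N. The striker fired, and the paddle sprang back when released.

**Last checks:**
- The knob sits 3.7 mm above its rest height, which matches a flush pin (4 mm). It would be about 8 mm if the pin were still proud. The nose hides the pin, so I could not see it directly.
- The paddle is back at its rest position and the shuttle is still home.
- The bystanders I could see near the setter had not moved. I did not check the glue bottle or the dark-handled gouge closely at the end.
- The arm is clear, with wrist forces near zero.

**What disagreed:** the camera put the knob about 6 mm off sideways from where the fingers found it. Closing on it pushed about 39 N sideways at the wrist for a moment, until I re-centred. That was finger contact on the knob, with no sign of the arm or the gripper's body pressing on anything.

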